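# Slide the forked clamp strap onto its stud and lock the cam

### The arm

A 7-joint arm with a two-finger parallel gripper is mounted at the origin on a cart in front of the work surface, level with it; the furniture and walls round the work are solid. World frame = base frame: x ahead of the robot, y to its left, z up, the work surface at z = 0. Lengths are in m, angles in rad, forces in N, time in s.
With the tool pointing down it reaches from about 0.4 to 0.875 m from the base axis. Payload 6.5 kg.
Tool frame: the origin (TCP) lies at the very end of the fingers, on their centre line; the grasp point (between the pads) lies 19 mm behind it (grip_point_offset is the distance from the TCP to the grasp point, in m); z points along the fingers, y is the line along which they close (so a half turn about z gives the same grasp; the last joint's range is limited). The gripper opens to 88 mm and grips with 3 to 60 N. Pads are 18 mm wide; open, the fingers measure 123 mm over their backs; the gripper's body (75 mm by 187 mm) begins 45 mm behind the grasp point.
Start: joints at [-1.346, 0.536, -0.004, 1.538, 0.003, 1.067, -0.071], TCP at [0.186, 0.623, 0.239] pointing down, gripper open.
Joint ranges: [-2.7, 2.7], [-0.37, 2.16], [-1.27, 1.26], [0.24, 2.4], [-1.31, 4.45], [0.19, 1.91], [-2.76, 2.76]. Speed limits (rad/s): [2.39, 2.39, 3.14, 3.14, 3.14, 3.14, 3.14].

### API

Orientations are given as a 3x3 rotation matrix whose columns are the frame's x, y, z axes.
In Python, from workcell import * gives the robot as it stands.
- The arm moves only by the tool send_rows, never from a script. Its argument "plan" is text: rows parted by semicolons, each of 7 numbers parted by spaces: the shift along the tool's x, y, z in m, then the turn, a rotation vector about the tool's x, y, z in degrees, then the opening, from -1 (shut) to 1 (fully open). A call has 1 to 12 rows; each row is the pose to reach, as a shift and turn from the pose commanded when the call began, along the tool's axes at that moment; what a row does not reach only later rows make up. A row lasts 1/10 s, in which the tool goes at most 50 mm and 8.59 degrees, less where a joint would pass 70% of its speed; a pose out of reach is approached as far as the arm can. A call with a gripper value outside its range is refused whole. The fingers move at their own pace and stop on an object; "squeeze" is the grip in N (left out, the last holds). Time passes only in rows, so rows that repeat a pose let the fingers close. It gives the time, the measured TCP pose, the force, the opening and the grip force at its end, in the units of the state.
- observe(): the state, without advancing time (a new reading comes with each control period).
- camera(name): name is "side" or "top" or "wrist"; returns a dict with "pixels" (480x640x3 uint8, red, green, blue), "range_z" (480x640 float32, m along the optical axis (not along the pixel's ray), 0 where there is no reading), "fovy" (degrees; the focal length in pixels is half the picture's height over the tangent of half this angle, whatever the lens; pixels are square), "cx", "cy" (the principal point, pixels), "rvec" (rotation vector, rad) and "tvec" (3), from world to camera coordinates, as OpenCV has them. Camera axes: x right, y down, z forward; pixel columns grow to the right and rows downward; lengths in m; the calibration is good to about 2 mm. A picture is of the moment at which its call begins.
- finish_job(): hands the job in; it is judged then, once.
The state is a dict: "t": time; "joint_pos": joint angles; "joint_velocities": joint speeds; "joint_torque": joint torques, N m; "eef_pos": TCP position; "tool_rot": TCP orientation; "ft_force": force on the tool from outside, world axes, zero at the start; "ft_torque": the same for the moment, N m; "opening": opening from 0.0 (shut) to 1.0 (fully open); "finger_force": force on a finger pad.
Only numpy, scipy, OpenCV 4.12 (cv2) and the standard library are available. Lean on these libraries where they do the work, as an engineer would, in place of code of your own. Each camera call takes 0.05 s, during which the arm holds its last target. There are 200 camera calls.

### The job

Clamp the board in the drilling jig: push the forked steel strap along the top of the board until its slot is fully home on the upright stud, under the open cam, with the fork resting on the heel block; then swing the cam lever over and down as far as it goes so that the strap is locked tight. Leave the board where it lies in the jig and do not disturb the things round it.

Things in the scene. Friction and masses are not known exactly. Their poses are not given: they have to be found in the camera images.
- jig: Plywood drilling jig fixed to the bench. Origin on the bench top, on the stud's axis; +x is the way the strap is pushed (board towards heel block), z up. Base 15 mm thick, x -200 to +80, y -75 to +75 mm. Side fence 35 mm over the bench at y +63 to +75; two 8 mm dowel pins, as high, at x -15.5, y -45 and +45 mm stop the board.
- stud (a point): Point on the axis of the jig's upright steel stud, at the height of the board's top (43 mm over the bench). The stud is 14 mm in diameter and carries the cam on its upper end.
- cam_axle (a point): Centre of the cam's horizontal axle (along jig y), on the stud axis, 73.3 mm over the bench. Two cam discs, 26 mm in diameter, 4 mm eccentric, sit either side of the stud (10 to 21 mm off it). Open, they clear the strap's top by 2.5 to 4 mm; over the last 0.6 rad of the lever's swing they press on both arms of the strap.
- cam_lever (a joint): Cam lever angle, rad, 0 to 1.745. At 0 (open) it leans 20 degrees from upright towards the heel block (jig +x); growing, it swings over the stud and down towards the board; at 1.745 (locked) it points along jig -x, 10 degrees above level. Stays where left (friction 0.15 N m, more where the cam bites). Bar 10 mm thick, black grip 16 mm thick from 52 to 106 mm off the axle.
- lever_tip (a point): Free end of the lever's black grip, on its centre line, 106 mm from the axle.
- board: Loose planed hardwood board 170 x 120 x 28 mm, about 0.45 kg, lying on the jig's base plate close to the fence and the two dowel pins; origin under its centre, x and y along the jig's. Its top is 43 mm over the bench.
- strap: Loose dark steel forked strap flat on the board, 125 x 47 x 14 mm, 0.4 kg. Origin: underside, middle of the slot's closed end; +x to the open end. Slot 19 mm wide, 60 mm long to the fork tips, flared to 28 mm over the last 13 mm. Solid nose from the origin to x -65 mm, ending in a flat face 47 mm wide. Fully home, the stud axis is 7 mm in front of the origin (slot end meets stud).
- wood_block_2: Loose wooden offcut 45 x 70 x 45 mm on the bench behind the jig; bystander. Origin under its centre.
- bit_box: Flat orange and grey box 68 x 120 x 26 mm on the bench to the right of the jig; bystander. Origin under its centre.
- spanner_17: Steel combination spanner, 179 x 31 x 8 mm, lying to the right of the jig; bystander. Origin under its centre.
- sanding_block: Brown cork sanding block 65 x 110 x 23 mm on the bench beyond the vice; bystander. Origin under its centre.
- heel (a point): Middle of the top of the dark hardwood heel block (46 x 70 mm, jig x +26 to +72 mm), 42.4 mm over the bench, on the far side of the stud from the board. The fork's ends rest on it when the strap is home.

How it is judged:
On the way:
1. the strap's slot is home on the stud while the cam lever is still open (x of stud in the frame of strap between 0 and 0.016 m and y of stud in the frame of strap between -0.006 and 0.006 m and value of joint cam_lever below 0.9 rad), for 0.1 s.
At the end, for the whole second after the job is handed in: The strap lies flat (within 0.06 rad) on board and heel block with the stud in its slot, no more than 9 mm short of the slot's closed end; the cam lever is down (over 1.6 of 1.745 rad) and the strap bears on the board with more than 6 N; all at rest (x of stud in the frame of strap between 0 and 0.016 m and y of stud in the frame of strap between -0.006 and 0.006 m and z of stud in the frame of strap between -0.005 and 0.005 m and angle between strap's own z axis and vertical below 0.06 rad and value of joint cam_lever above 1.6 rad and contact force between strap and board above 6 N and linear speed of strap below 0.01 m/s); the robot touches nothing.
It fails at once if the board is shifted more than 12 mm (distance of board from where it was at the start of the episode above 0.012 m).
It fails at once if a bystander is moved more than 20 mm (distance of any of wood_block_2, bit_box, spanner_17, sanding_block from where it was at the start of the episode above 0.02 m).
It also fails if it takes over 58 s, if anything falls off the work surface, if the arm or the gripper's body presses on something with over 40 N, if the wrist force passes 120 N, or if a joint passes its speed limit or range.

## Working session

There is one attempt and no reset: what is moved stays moved. The work goes in short steps, Python scripts to look and compute and a tool call to move; the robot and the scene stay as the last step left them, time stands still between calls to the robot, and variables do not carry over. Pictures are saved under pics/ and viewed, at most 10 in all, crops included, and the job is handed in when it is done.

Besides the shell and the picture viewer there is one more tool, called after "Request:" in YAML: its name, and indented under it one key for each argument. send_rows: Moves the arm, as the interface text tells. Its arguments: {"type":"object","properties":{"plan":{"type":"string"},"squeeze":{"type":"number"}},"required":["plan"]}

```bash
ls; mkdir -p pics
cat > h.py <<'E'
from workcell import *
import numpy as np, cv2
def snap(n,save=None):
    c=camera(n); np.savez('/tmp/%s.npz'%n,**{k:c[k] for k in c})
    if save: cv2.imwrite('pics/%s.png'%save,c["pixels"][:,:,::-1])
    return c
def load(n): return dict(np.load('/tmp/%s.npz'%n))
def par(c):
    f=240/np.tan(np.radians(float(c["fovy"]))/2); R=cv2.Rodrigues(np.array(c["rvec"],float))[0]; t=np.array(c["tvec"],float).ravel()
    return f,R,t
def cloud(c):
    f,R,t=par(c); z=c["range_z"]; v,u=np.mgrid[:480,:640]
    P=np.dstack([(u-c["cx"])/f*z,(v-c["cy"])/f*z,z])
    W=(P-t)@R; W[z==0]=np.nan
    return W
def ray(c,u,v,h):
    f,R,t=par(c); d=R.T@np.array([(u-c["cx"])/f,(v-c["cy"])/f,1]); o=-R.T@t
    return o+d*(h-o[2])/d[2]
E
python3 - <<'E'
from h import *
for n in ("top","side"):
    c=snap(n,n+"0"); print(n,c["fovy"],c["cx"],c["cy"],-par(c)[1].T@par(c)[2])
o=observe(); print(o["eef_pos"],o["tool_rot"],o["t"])
E
```

```text
pics
top 57.332764942032725 322.85549345895845 241.91735406313745 [ 0.32673937 -0.24606184  0.94802611]
side 51.83878841593541 312.05640972050344 239.81232183952102 [ 0.27173354 -1.09692431  0.84136502]
[0.18621333 0.6221958  0.23791146] [[-9.58047027e-01  2.86610879e-01 -3.14123863e-04]
 [ 2.86611018e-01  9.58045820e-01 -1.52657864e-03]
 [-1.36588991e-04 -1.55256549e-03 -9.99998785e-01]] 0.1
```

View pics/top0.png

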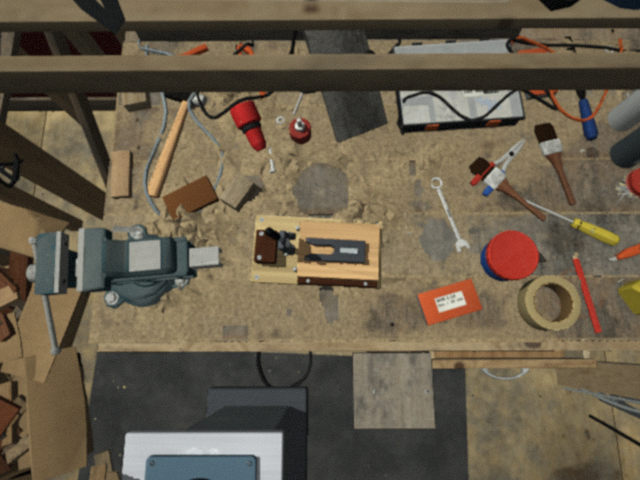

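View pics/side0.png

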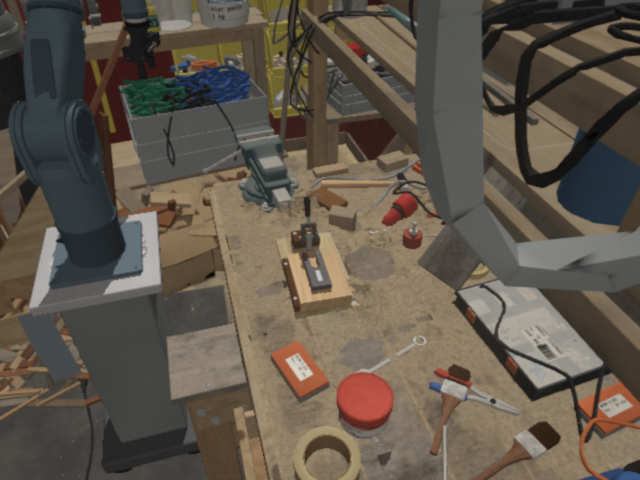

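The top view shows the jig at about (315,250), with its heel block and lever at (265–295,243). The forked strap at (303–367,240–263) has its open end facing left. Image left is world +y, so the push goes along roughly +y. In the side view the lever stands at (308,210) and the strap is at (315,270).

Run:
```python
from h import *
c=load("top"); W=cloud(c); px=c["pixels"].astype(int)
s=np.s_[205:300,240:395]
w=W[s]; g=px[s].max(2)
# board top
b=(abs(w[...,2]-.043)<.004)&(g>110)
n,l,st,_=cv2.connectedComponentsWithStats(b.astype(np.uint8)); k=1+st[1:,4].argmax(); print("board",st[k])
def rect(m,name):
    p=np.argwhere(m)+[205,240]; z=np.median(w[m][:,2])
    r=cv2.minAreaRect(w[m][:,:2].astype(np.float32)); print(name,m.sum(),z,np.array(r[0]),np.array(r[1]),r[2])
rect(l==k,"board")
d=(g<90)&(abs(w[...,2]-.057)<.006)
n,l,st,_=cv2.connectedComponentsWithStats(d.astype(np.uint8)); 
for i in range(1,n):
    if st[i,4]>20: rect(l==i,"dark%d"%i)
f=(abs(w[...,2]-.015)<.004); rect(f,"base")
t=w[...,2]>.075; print("high",t.sum(),w[t].mean(0),w[t].min(0),w[t].max(0))
big=cv2.resize(c["pixels"][s],None,fx=5,fy=5,interpolation=cv2.INTER_CUBIC); cv2.imwrite("pics/topcrop.png",big[:,:,::-1])
```

```text
board [  56   15   83   60 2780]
board 2780 0.043245425030768586 [ 0.51839775 -0.27286345] [0.16986446 0.12020779] 86.89131164550781
dark2 842 0.05709254968780955 [ 0.51383454 -0.26517624] [0.12433245 0.0443481 ] 86.49800109863281
base 3081 0.01499570434337507 [ 0.52444994 -0.22774106] [0.34244719 0.20284694] 89.76083374023438
high 444 [ 0.52357359 -0.16116139  0.11476208] [ 0.50116336 -0.1847517   0.07527303] [ 0.54935928 -0.13454488  0.17796521]
```

View pics/topcrop.png

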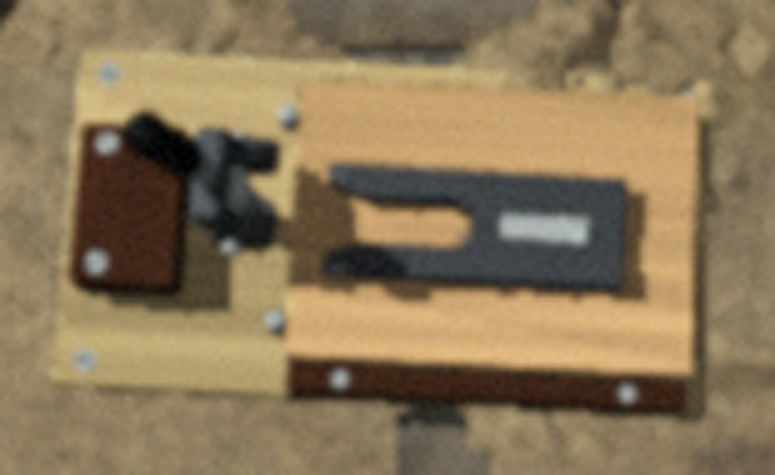

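The enlarged crop shows the pins at crop pixels (288,115) and (275,321), the heel at (130,207) and the strap's slot end at (470,225). The cam is at (225,180) and the lever points up and left.

```bash
cat >> h.py <<'E'
def rel(p,yaw_y=None):
    """shift and turn (deg) from the present pose; yaw_y = world heading (deg) of tool y, tool straight down"""
    o=observe(); R=np.array(o["tool_rot"]); d=R.T@(np.array(p)-o["eef_pos"])
    if yaw_y is None: return d.round(4)
    a=np.radians(yaw_y); T=np.array([[-np.sin(a),np.cos(a),0],[np.cos(a),np.sin(a),0],[0,0,-1]]) 
    return d.round(4), np.degrees(cv2.Rodrigues(R.T@T)[0].ravel()).round(2)
E
python3 - <<'E'
from h import *
c=load("top"); W=cloud(c); 
q=lambda u,v,h: ray(c,240+u/5-.4,205+v/5-.4,h)
a=q(288,115,.035);b=q(275,321,.035); m=(a+b)/2; print("pins",a,b,m,np.linalg.norm(a-b))
h=np.mean([q(82,125,.0424),q(190,133,.0424),q(75,285,.0424),q(178,290,.0424)],0); print("heel",h)
ex=np.array([np.cos(np.radians(86.89)),np.sin(np.radians(86.89))]); ey=np.array([-ex[1],ex[0]])
for n,p,x in(("pins",m,-.0155),("heel",h,.049)): print(n,"stud",p[:2]-x*ex)
bc=np.array([.5184,-.27286]); print("board stud",bc+.1045*ex-.003*ey)
sd=np.array([np.cos(np.radians(86.5)),np.sin(np.radians(86.5))])
for u,v in((470,225),(626,182),(622,290)): print("strap",q(u,v,.057))
print("strap o",np.array([.51383,-.26518])+.0025*sd, "grip",np.array([.51383,-.26518])-.0495*sd)
v=W[220:310,20:235].reshape(-1,3); print("vice top",np.nanmax(v[:,2]), np.nanmin(v[:,1]),np.nanmax(v[:,1]))
print(rel([.42,.25,.30],40));
E
```

```text
pins [ 0.56769632 -0.18616747  0.035     ] [ 0.47807154 -0.18160346  0.035     ] [ 0.52288393 -0.18388547  0.035     ] 0.08974090950592623
heel [ 0.52558036 -0.12078676  0.0424    ]
pins stud [ 0.52372485 -0.16840829]
heel stud [ 0.52292196 -0.16971459]
board stud [ 0.52706503 -0.16867667]
strap [ 0.51439582 -0.26360173  0.057     ]
strap [ 0.53242334 -0.32870844  0.057     ]
strap [ 0.4867876  -0.32595719  0.057     ]
strap o [ 0.51398262 -0.26268466] grip [ 0.5108081  -0.31458767]
vice top 0.16929593051274894 -0.05163639433966639 0.9253871280367305
(array([-0.3307, -0.2897, -0.0616]), array([-8.000e-02,  3.000e-02,  3.334e+01]))
```

Request:
send_rows:
  plan: "-0.33 -0.29 -0.061 0 0 33 1;-0.33 -0.29 -0.061 0 0 33 1;-0.33 -0.29 -0.061 0 0 33 1;-0.33 -0.29 -0.061 0 0 33 1;-0.33 -0.29 -0.061 0 0 33 1;-0.33 -0.29 -0.061 0 0 33 1;-0.33 -0.29 -0.061 0 0 33 1;-0.33 -0.29 -0.061 0 0 33 1;-0.33 -0.29 -0.061 0 0 33 1;-0.33 -0.29 -0.061 0 0 33 1"

```text
t: 1.1
eef_pos: [0.4228, 0.2445, 0.3006]
tool_rot: [[-0.64, 0.769, 0.002], [0.769, 0.64, -0.001], [-0.002, 0.001, -1.0]]
ft_force: [-0.3, -0.0, 0.6]
opening: 0.996
finger_force: 0.0
```

```bash
python3 -c "
from h import *
o=observe();print(o['t'],o['eef_pos'],rel([.511,-.315,.26],-3.5))"
```

```text
1.1 [0.42278216 0.24445391 0.30059824] (array([-0.4863, -0.2901,  0.0414]), array([ 0.11,  0.1 , 43.27]))
```

Request:
send_rows:
  plan: "-0.486 -0.29 0.041 0.1 0.1 43.3 1;-0.486 -0.29 0.041 0.1 0.1 43.3 1;-0.486 -0.29 0.041 0.1 0.1 43.3 1;-0.486 -0.29 0.041 0.1 0.1 43.3 1;-0.486 -0.29 0.041 0.1 0.1 43.3 1;-0.486 -0.29 0.041 0.1 0.1 43.3 1;-0.486 -0.29 0.041 0.1 0.1 43.3 1;-0.486 -0.29 0.041 0.1 0.1 43.3 1;-0.486 -0.29 0.041 0.1 0.1 43.3 1;-0.486 -0.29 0.041 0.1 0.1 43.3 1;-0.486 -0.29 0.041 0.1 0.1 43.3 1;-0.486 -0.29 0.041 0.1 0.1 43.3 1"

```text
t: 2.3
eef_pos: [0.5121, -0.3126, 0.258]
tool_rot: [[0.056, 0.998, -0.003], [0.998, -0.056, -0.002], [-0.002, -0.003, -1.0]]
ft_force: [-0.5, -0.1, 0.0]
opening: 1.0
finger_force: 0.0
```

```bash
python3 -c "
from h import *
c=snap('wrist','wrist1')
o=observe();print(o['t'],o['eef_pos'],rel([.511,-.315,.046],-3.5))
print(c['fovy'],-par(c)[1].T@par(c)[2])"
```

```text
2.35 [ 0.51202404 -0.31335208  0.2579045 ] (array([-1.200e-03, -2.000e-04,  2.119e-01]), array([-0.19,  0.14,  0.23]))
59.23852099866492 [ 0.51801739 -0.23734447  0.40319364]
```

View pics/wrist1.png

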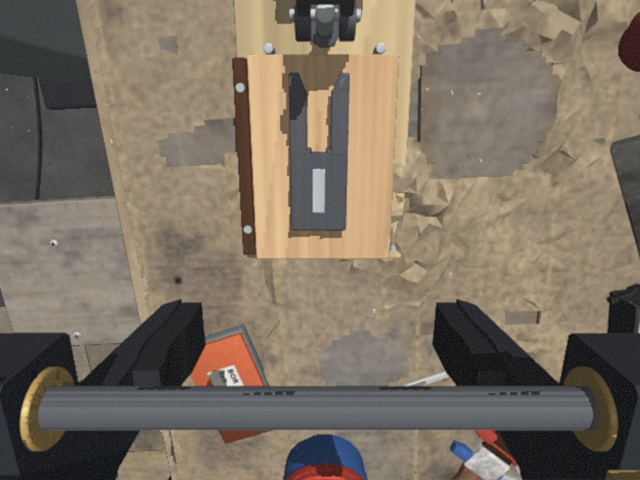

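The wrist view shows the strap at (290–348, 72–230) with its slot end at (318,152). The pins are at (268,48) and (380,48), and the cam is at (325,20).

Run:
```python
from h import *
c=load("wrist"); W=cloud(c); g=c["pixels"].max(2)
m=np.zeros((480,640),bool); s=np.s_[60:245,270:370]; m[s]=(abs(W[s][...,2]-.057)<.006)
r=cv2.minAreaRect(W[m][:,:2].astype(np.float32)); print("strap",r,np.median(W[m][:,2]))
print([ray(c,u,v,.057)[:2].round(4) for u,v in((291,229),(346,229),(318,152))])
a,b=ray(c,268,48,.035),ray(c,380,48,.035); print("pins",a,b,(a+b)/2)
b=np.zeros_like(m); s=np.s_[50:262,225:400]; b[s]=abs(W[s][...,2]-.043)<.005
print("board",cv2.minAreaRect(W[b][:,:2].astype(np.float32)))
```

```text
strap ((0.5145103335380554, -0.2664066553115845), (0.1240537166595459, 0.04704663157463074), 86.38220977783203) 0.056299400002619446
[array([ 0.4878, -0.3264]), array([ 0.5343, -0.3291]), array([ 0.5144, -0.264 ])]
pins [ 0.47910126 -0.18233272  0.035     ] [ 0.56822988 -0.18758878  0.035     ] [ 0.52366557 -0.18496075  0.035     ]
board ((0.5175244808197021, -0.27459514141082764), (0.16996707022190094, 0.12039195001125336), 86.80162048339844)
```

Request:
send_rows:
  plan: "-0.001 0 0.05 -0.2 0.1 0.2 1;-0.001 0 0.1 -0.2 0.1 0.2 1;-0.001 0 0.15 -0.2 0.1 0.2 1;-0.001 0 0.19 -0.2 0.1 0.2 1;-0.001 0 0.21 -0.2 0.1 0.2 1;-0.001 0 0.21 -0.2 0.1 0.2 1;-0.001 0 0.21 -0.2 0.1 0.2 1;-0.001 0 0.21 -0.2 0.1 0.2 -0.3;-0.001 0 0.21 -0.2 0.1 0.2 -0.3;-0.001 0 0.21 -0.2 0.1 0.2 -0.3;-0.001 0 0.21 -0.2 0.1 0.2 -0.3;-0.001 0 0.21 -0.2 0.1 0.2 -0.3"
  squeeze: 25

```text
t: 3.55
eef_pos: [0.5125, -0.3086, 0.0489]
tool_rot: [[0.055, 0.998, 0.002], [0.998, -0.055, 0.003], [0.003, 0.002, -1.0]]
ft_force: [0.2, -0.3, 0.5]
opening: 0.569
finger_force: 0.0
```

Run:
```python
from h import *
o=observe(); print(o["t"],o["eef_pos"],o["opening"],o["finger_force"],o["ft_force"])
c=snap("top"); W=cloud(c); g=c["pixels"].max(2)
print(np.array(o["tool_rot"]).round(4).tolist())
a=np.radians(86.8); ex=np.array([np.cos(a),np.sin(a)]); stud=np.array([.524,-.169]); p=np.array(o["eef_pos"][:2])
print("grip in jig",(p-stud)@ex,(p-stud)@[-ex[1],ex[0]])
for L in (-.12,-.064,-.059): print(L,rel([*(stud+L*ex),o["eef_pos"][2]],-3.2))
```

```text
3.55 [ 0.5125169  -0.30864548  0.04890524] 0.5688639217307124 0.0 [ 0.19565828 -0.33796614  0.46702629]
[[0.0551, 0.9985, 0.0017], [0.9985, -0.0551, 0.0026], [0.0027, 0.0016, -1.0]]
grip in jig -0.14006874450961135 0.003669971006575774
-0.12 (array([ 0.0201,  0.004 , -0.    ]), array([ 0.05, -0.16,  0.04]))
-0.064 (array([0.0761, 0.0041, 0.0001]), array([ 0.05, -0.16,  0.04]))
-0.059 (array([0.0811, 0.0041, 0.0002]), array([ 0.05, -0.16,  0.04]))
```

Request:
send_rows:
  plan: "-0.007 -0.001 0.002 0 0 0 0.5;-0.007 -0.001 0.002 0 0 0 0.5;-0.007 -0.001 0.002 0 0 0 0.5;-0.007 -0.001 0.002 0 0 0 -0.2;-0.007 -0.001 0.002 0 0 0 -0.2;-0.007 -0.001 0.002 0 0 0 -0.2;-0.007 -0.001 0.002 0 0 0 -0.2;-0.007 -0.001 0.002 0 0 0 -0.2;-0.007 -0.001 0.002 0 0 0 -0.2;-0.007 -0.001 0.002 0 0 0 -0.2"
  squeeze: 25

```text
t: 4.6
eef_pos: [0.5112, -0.3155, 0.0467]
tool_rot: [[0.055, 0.998, 0.002], [0.998, -0.055, 0.003], [0.003, 0.002, -1.0]]
ft_force: [1.0, 0.1, -1.0]
opening: 0.529
finger_force: 25.0
```

```bash
cat > w.py <<'E'
from h import *
o=observe(); print(o["t"],o["eef_pos"],o["opening"],o["finger_force"],o["ft_force"])
c=snap("wrist"); W=cloud(c)
q=W.reshape(-1,3); a=np.radians(86.8); ex=np.array([np.cos(a),np.sin(a)]); ey=np.array([-ex[1],ex[0]]); stud=np.array([.524,-.169]); p=np.array(o["eef_pos"][:2])
print("grip in jig",(p-stud)@ex,(p-stud)@ey)
J=np.c_[(q[:,:2]-stud)@ex,(q[:,:2]-stud)@ey,q[:,2]]
# strap top ahead of the fingers
x0=(p-stud)@ex+.015
m=(abs(J[:,2]-.057)<.005)&(J[:,0]>x0)&(J[:,0]<-.022)&(abs(J[:,1])<.05)
for lo in np.arange(x0,-.022,.012):
    k=m&(J[:,0]>=lo)&(J[:,0]<lo+.012)
    if k.sum()>20: y=np.sort(J[k,1]); print("x%.3f y %.4f %.4f"%(lo,*np.percentile(y,[1,99])),"gap at",[ (y[i].round(4),y[i+1].round(4)) for i in np.where(np.diff(y)>.008)[0]])
for L in (-.12,-.064,-.059): print(L,rel([*(stud+L*ex),o["eef_pos"][2]],-3.2))
E
python3 w.py
```

```text
4.6 [ 0.51123268 -0.31547828  0.04670734] 0.5285528391801483 25.000391006469727 [ 0.96262094  0.12341007 -1.04463152]
grip in jig -0.14696257353104772 0.004570777025144157
x-0.132 y -0.0192 0.0265 gap at []
x-0.120 y -0.0191 0.0264 gap at []
x-0.108 y -0.0192 0.0264 gap at []
x-0.096 y -0.0195 0.0266 gap at []
x-0.084 y -0.0195 0.0265 gap at [(np.float64(-0.0059), np.float64(0.0129))]
x-0.072 y -0.0195 0.0264 gap at [(np.float64(-0.0059), np.float64(0.0128))]
x-0.060 y -0.0196 0.0263 gap at [(np.float64(-0.006), np.float64(0.0128))]
x-0.048 y -0.0198 0.0264 gap at [(np.float64(-0.0069), np.float64(0.0135))]
-0.12 (array([0.027 , 0.0046, 0.0001]), array([ 0.09, -0.16,  0.05]))
-0.064 (array([0.083 , 0.0046, 0.0002]), array([ 0.09, -0.16,  0.05]))
-0.059 (array([0.088 , 0.0046, 0.0003]), array([ 0.09, -0.16,  0.05]))
```

Request:
send_rows:
  plan: "0.004 0.002 -0.0005 0 0 0 -0.2;0.01 0.0035 -0.0005 0 0 0 -0.2;0.018 0.0035 -0.0005 0 0 0 -0.2;0.026 0.0035 -0.0005 0 0 0 -0.2;0.03 0.0035 -0.0005 0 0 0 -0.2;0.03 0.0035 -0.0005 0 0 0 -0.2;0.03 0.0035 -0.0005 0 0 0 -0.2"

```text
t: 5.35
eef_pos: [0.5162, -0.2853, 0.0472]
tool_rot: [[0.055, 0.999, 0.001], [0.999, -0.055, 0.003], [0.003, 0.001, -1.0]]
ft_force: [0.4, 1.4, -3.9]
opening: 0.528
finger_force: 25.0
```

```bash
python3 w.py; python3 -c "
from h import *
c=load('wrist');cv2.imwrite('pics/wrist2.png',c['pixels'][:,:,::-1])"
```

```text
5.35 [ 0.5161731  -0.28527387  0.04720983] 0.5282934609331269 24.996905028820038 [ 0.44440716  1.426398   -3.85738976]
grip in jig -0.11652947960890038 0.0013241125826765623
x-0.102 y -0.0223 0.0233 gap at []
x-0.090 y -0.0223 0.0232 gap at []
x-0.078 y -0.0224 0.0232 gap at []
x-0.066 y -0.0226 0.0234 gap at []
x-0.054 y -0.0227 0.0234 gap at [(np.float64(-0.0091), np.float64(0.0097))]
x-0.042 y -0.0227 0.0233 gap at [(np.float64(-0.0092), np.float64(0.0096))]
x-0.030 y -0.0228 0.0233 gap at [(np.float64(-0.0092), np.float64(0.0097))]
-0.12 (array([-0.0032,  0.0013,  0.    ]), array([ 0.06, -0.18,  0.05]))
-0.064 (array([0.0528, 0.0014, 0.0002]), array([ 0.06, -0.18,  0.05]))
-0.059 (array([0.0578, 0.0014, 0.0002]), array([ 0.06, -0.18,  0.05]))
```

View pics/wrist2.png

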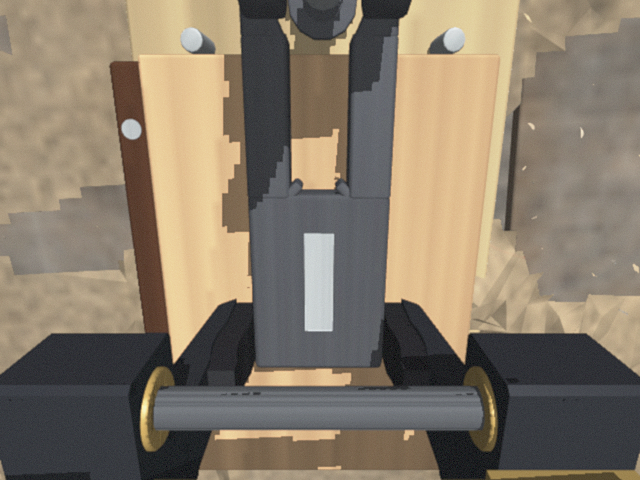

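The strap is held square, with its slot edges at columns 290 and 348. The stud sits midway between the pins (192,40) and (453,40), so the slot lines up with it. I'll push on.

Request:
send_rows:
  plan: "0.01 0 0 0 0 0 -0.2;0.02 0 0 0 0 0 -0.2;0.03 0 0 0 0 0 -0.2;0.04 0 0 0 0 0 -0.2;0.048 0 0 0 0 0 -0.2;0.054 0 0 0 0 0 -0.2;0.057 0 0 0 0 0 -0.2;0.057 0 0 0 0 0 -0.2;0.057 0 0 0 0 0 -0.2;0.057 0 0 0 0 0 -0.2"

```text
t: 6.4
eef_pos: [0.5192, -0.2294, 0.0475]
tool_rot: [[0.056, 0.998, 0.001], [0.998, -0.056, 0.002], [0.002, 0.001, -1.0]]
ft_force: [0.8, -0.5, -4.6]
opening: 0.531
finger_force: 25.0
```

```bash
python3 w.py; python3 -c "
from h import *
c=load('wrist');cv2.imwrite('pics/wrist3.png',c['pixels'][:,:,::-1])"
```

```text
6.4 [ 0.51921956 -0.22940631  0.04746044] 0.5307170324915871 24.99679058790207 [ 0.8306976  -0.48712158 -4.63499855]
grip in jig -0.060578977720750105 0.0014010143663127086
x-0.046 y -0.0223 0.0233 gap at []
x-0.034 y -0.0223 0.0233 gap at []
-0.12 (array([-0.0594,  0.0013, -0.0001]), array([ 0.08, -0.14,  0.01]))
-0.064 (array([-0.0034,  0.0014,  0.    ]), array([ 0.08, -0.14,  0.01]))
-0.059 (array([0.0016, 0.0014, 0.    ]), array([ 0.08, -0.14,  0.01]))
```

View pics/wrist3.png

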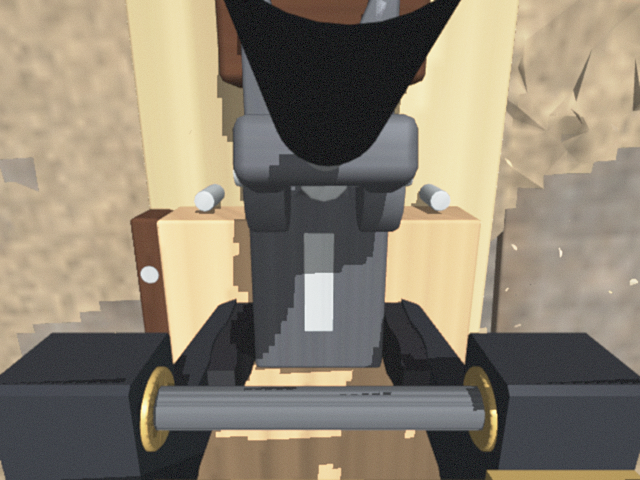

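The strap is home: the stud's round end sits at the slot end (322,190), and the cam discs at (265,150) and (380,150) are over the arms. Next I release, lift and move over to the heel side of the lever.

Request:
send_rows:
  plan: "0.001 0 0 0 0 0 -0.2;0.002 0 0 0 0 0 -0.2;0.002 0 0 0 0 0 -0.2;0 0 0 0 0 0 1;0 0 0 0 0 0 1;0 0 0 0 0 0 1;0 0 0 0 0 0 1;0 0 -0.05 0 0 0 1;0 0 -0.1 0 0 0 1;0 0 -0.15 0 0 0 -1;0 0 -0.19 0 0 0 -1;0 0 -0.19 0 0 0 -1"

```text
t: 7.65
eef_pos: [0.5219, -0.2311, 0.243]
tool_rot: [[0.055, 0.998, 0.011], [0.998, -0.055, 0.0], [0.001, 0.011, -1.0]]
ft_force: [0.2, -0.3, -0.5]
opening: 0.751
finger_force: 0.0
```

```bash
cat > lev.py <<'E'
from h import *
import sys
o=observe(); print(o["t"],o["eef_pos"],o["opening"],o["ft_force"])
a=np.radians(86.8); ex=np.array([np.cos(a),np.sin(a)]); ey=np.array([-ex[1],ex[0]]); stud=np.array([.524,-.169])
def tgt(x,z): return rel([*(stud+x*ex),z],-3.2)
E
python3 - <<'E'
from lev import *
print(tgt(.085,.25),tgt(.085,.155))
c=snap("top"); W=cloud(c); s=W[205:300,240:395].reshape(-1,3); s=s[~np.isnan(s[:,0])]
J=np.c_[(s[:,:2]-stud)@ex,(s[:,:2]-stud)@ey,s[:,2]]
k=(J[:,2]>.1)&(J[:,2]<.19)&(J[:,0]>-.01)&(J[:,0]<.06)&(abs(J[:,1])<.03); print(k.sum(),J[k].min(0),J[k].max(0))
k=(J[:,2]>.054)&(J[:,2]<.06)&(J[:,0]<-.03)&(J[:,0]>-.12); print(k.sum(),J[k].min(0),J[k].max(0))
E
```

```text
7.65 [ 0.52190718 -0.23113106  0.24303866] 0.7508625768966245 [ 0.15096322 -0.29194833 -0.48734977]
(array([ 0.1472, -0.0013, -0.0069]), array([ 0.63, -0.04,  0.02])) (array([ 0.1471, -0.0023,  0.0881]), array([ 0.63, -0.04,  0.02]))
256 [ 0.00153407 -0.01947253  0.10023902] [0.03469235 0.01740384 0.17656699]Traceback (most recent call last):
  File "<stdin>", line 6, in <module>
    return umr_minimum(a, axis, None, out, keepdims, initial, where)
ValueError: zero-size array to reduction operation minimum which has no identity
```

Request:
send_rows:
  plan: "0.045 -0.001 -0.01 0.6 0 0 -1;0.09 -0.001 -0.01 0.6 0 0 -1;0.135 -0.001 -0.01 0.6 0 0 -1;0.147 -0.001 -0.01 0.6 0 0 -1;0.147 -0.001 -0.01 0.6 0 0 -1;0.147 -0.002 0.04 0.6 0 0 -1;0.147 -0.002 0.08 0.6 0 0 -1;0.147 -0.002 0.088 0.6 0 0 -1;0.147 -0.002 0.088 0.6 0 0 -1;0.147 -0.002 0.088 0.6 0 0 -1"
  squeeze: 10

```text
t: 8.7
eef_pos: [0.5262, -0.0837, 0.1512]
tool_rot: [[0.057, 0.998, -0.007], [0.998, -0.057, 0.002], [0.002, -0.007, -1.0]]
ft_force: [0.1, 0.7, 0.4]
opening: 0.003
finger_force: 0.0
```

Run:
```python
from lev import *
for p in range(-20,96,8):
    f=np.radians(p); C=np.array([0,.0733])+.09*np.array([-np.sin(f),np.cos(f)])+.008*np.array([np.cos(f),np.sin(f)])
    x,z=C[0]+.009,C[1]-max(0,.006*(1-p/20)) 
    print(p,*tgt(x,z))
c=snap("top","top3"); W=cloud(c); s=W[205:300,240:395].reshape(-1,3); s=s[~np.isnan(s[:,0])]
J=np.c_[(s[:,:2]-stud)@ex,(s[:,:2]-stud)@ey,s[:,2]]
k=(J[:,2]>.053)&(J[:,2]<.061)&(J[:,0]<-.02)&(abs(J[:,1])<.05); print(k.sum(),J[k].min(0),J[k].max(0))
cv2.imwrite("pics/top3c.png",cv2.resize(c["pixels"][205:300,240:395,::-1],None,fx=4,fy=4))
```

```text
8.7 [ 0.52617867 -0.08374528  0.15122684] 0.0033139868505985713 [0.11346888 0.73897993 0.35074951]
-20 [-0.038   0.0027  0.008 ] [-0.42 -0.12 -0.05]
-12 [-0.0497  0.0026  0.001 ] [-0.42 -0.12 -0.05]
-4 [-0.062   0.0026 -0.0042] [-0.42 -0.12 -0.05]
4 [-0.0745  0.0026 -0.0078] [-0.42 -0.12 -0.05]
12 [-0.0871  0.0026 -0.0096] [-0.42 -0.12 -0.05]
20 [-0.0995  0.0026 -0.0096] [-0.42 -0.12 -0.05]
28 [-0.1114  0.0026 -0.0055] [-0.42 -0.12 -0.05]
36 [-1.227e-01  2.700e-03  1.000e-04] [-0.42 -0.12 -0.05]
44 [-0.133   0.0028  0.0073] [-0.42 -0.12 -0.05]
52 [-0.1423  0.0028  0.0159] [-0.42 -0.12 -0.05]
60 [-0.1502  0.0029  0.0257] [-0.42 -0.12 -0.05]
68 [-0.1568  0.003   0.0365] [-0.42 -0.12 -0.05]
76 [-0.1617  0.0031  0.048 ] [-0.42 -0.12 -0.05]
84 [-0.165   0.0032  0.0602] [-0.42 -0.12 -0.05]
92 [-0.1666  0.0033  0.0727] [-0.42 -0.12 -0.05]
530 [-0.07015676 -0.02376671  0.05304684] [-0.02024145  0.02372551  0.06093133]
```

View pics/top3c.png

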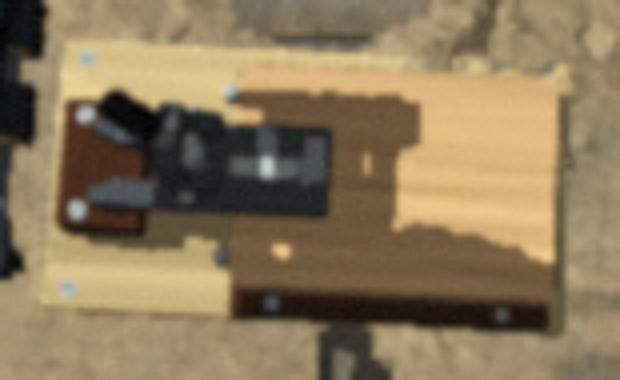

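The strap is home: its nose end at crop column 330 comes out at jig x ≈ -70 mm, its sides lie at ±23.7 mm, and the fork tips rest on the heel. Now I swing the lever.

Request:
send_rows:
  plan: "-0.03 0.0027 0.008 -0.4 0 0 -1;-0.038 0.0027 0.008 -0.4 0 0 -1;-0.05 0.0027 0.001 -0.4 0 0 -1;-0.062 0.0027 -0.004 -0.4 0 0 -1;-0.0745 0.0027 -0.008 -0.4 0 0 -1;-0.087 0.0027 -0.0096 -0.4 0 0 -1;-0.0995 0.0027 -0.0096 -0.4 0 0 -1;-0.111 0.0027 -0.0055 -0.4 0 0 -1;-0.123 0.0027 0 -0.4 0 0 -1;-0.133 0.0027 0.007 -0.4 0 0 -1;-0.142 0.0027 0.016 -0.4 0 0 -1;-0.142 0.0027 0.016 -0.4 0 0 -1"

```text
t: 9.95
eef_pos: [0.519, -0.2258, 0.1321]
tool_rot: [[0.057, 0.998, -0.004], [0.998, -0.057, 0.002], [0.002, -0.004, -1.0]]
ft_force: [0.0, 0.2, 0.6]
opening: 0.005
finger_force: 0.0
```

Run:
```python
from lev import *
for p in range(52,97,8):
    f=np.radians(p); C=np.array([0,.0733])+.09*np.array([-np.sin(f),np.cos(f)])+.008*np.array([np.cos(f),np.sin(f)])
    print(p,*tgt(C[0]+.009,C[1]))
c=snap("side","side4"); cv2.imwrite("pics/side4c.png",cv2.resize(c["pixels"][170:320,230:400,::-1],None,fx=3.5,fy=3.5))
```

```text
9.95 [ 0.51899586 -0.22583123  0.13210348] 0.004615876065541 [0.00554946 0.15212656 0.55776865]
52 [ 0.      0.0018 -0.0029] [-0.22 -0.11 -0.08]
60 [-0.0079  0.0019  0.0069] [-0.22 -0.11 -0.08]
68 [-0.0145  0.0019  0.0176] [-0.22 -0.11 -0.08]
76 [-0.0194  0.002   0.0292] [-0.22 -0.11 -0.08]
84 [-0.0227  0.002   0.0414] [-0.22 -0.11 -0.08]
92 [-0.0243  0.0021  0.0539] [-0.22 -0.11 -0.08]
```

View pics/side4c.png

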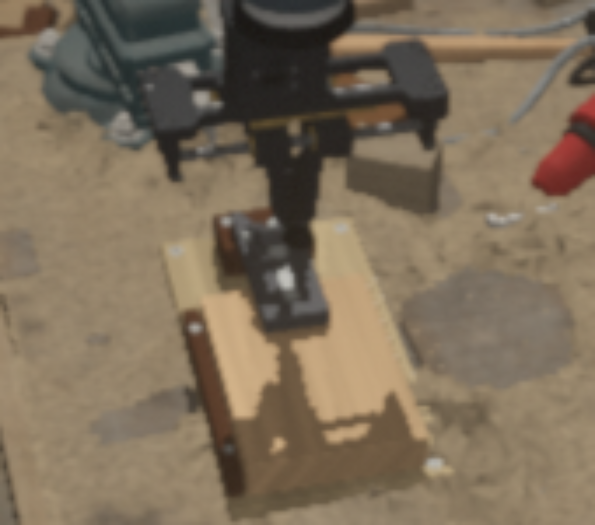

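The view is coarse: the fingers, at about (295,230), stand over the strap and hide the lever. I'll go on pressing and check by force.

Request:
send_rows:
  plan: "-0.008 0.002 0.007 -0.2 0 0 -1;-0.0145 0.002 0.0176 -0.2 0 0 -1;-0.018 0.002 0.024 -0.2 0 0 -1;-0.0195 0.002 0.029 -0.2 0 0 -1;-0.021 0.002 0.035 -0.2 0 0 -1;-0.021 0.002 0.035 -0.2 0 0 -1"

```text
t: 10.6
eef_pos: [0.5208, -0.2454, 0.0978]
tool_rot: [[0.055, 0.998, 0.001], [0.998, -0.055, 0.002], [0.002, 0.001, -1.0]]
ft_force: [-0.5, 1.4, 0.9]
opening: 0.003
finger_force: 0.3
```

Run:
```python
from lev import *
c=snap("wrist","wrist5")
for n in ("wrist",):
    s=cloud(c).reshape(-1,3); s=s[~np.isnan(s[:,0])]
    J=np.c_[(s[:,:2]-stud)@ex,(s[:,:2]-stud)@ey,s[:,2]]
    k=(J[:,2]>.062)&(J[:,2]<.2)&(J[:,0]<.06)&(abs(J[:,1])<.04)&(J[:,0]>-.13)
    for lo in np.arange(-.13,.06,.01):
        m=k&(J[:,0]>=lo)&(J[:,0]<lo+.01)
        if m.sum()>5: print("%.2f"%lo,m.sum(),np.percentile(J[m],[5,95],0).round(3).tolist())
```

```text
10.6 [ 0.52078616 -0.24537328  0.09776261] 0.0031437533550623333 [-0.53315201  1.35616658  0.91673368]
-0.10 47 [[-0.099, -0.002, 0.097], [-0.09, -0.002, 0.099]]
-0.09 314 [[-0.088, -0.01, 0.096], [-0.08, 0.006, 0.163]]
-0.08 1077 [[-0.079, -0.01, 0.095], [-0.07, 0.006, 0.171]]
-0.07 7763 [[-0.069, -0.013, 0.091], [-0.06, 0.017, 0.185]]
-0.06 21513 [[-0.059, -0.032, 0.173], [-0.05, 0.035, 0.186]]
-0.05 27299 [[-0.049, -0.031, 0.168], [-0.043, 0.027, 0.186]]
-0.04 1396 [[-0.039, -0.017, 0.083], [-0.03, 0.015, 0.086]]
-0.03 2350 [[-0.03, -0.018, 0.082], [-0.021, 0.016, 0.086]]
-0.02 1423 [[-0.02, -0.019, 0.076], [-0.011, 0.017, 0.084]]
-0.01 2649 [[-0.009, -0.021, 0.075], [-0.001, 0.019, 0.082]]
-0.00 2712 [[0.0, -0.021, 0.075], [0.009, 0.019, 0.082]]
0.01 348 [[0.01, -0.02, 0.072], [0.012, 0.019, 0.077]]
```

View pics/wrist5.png

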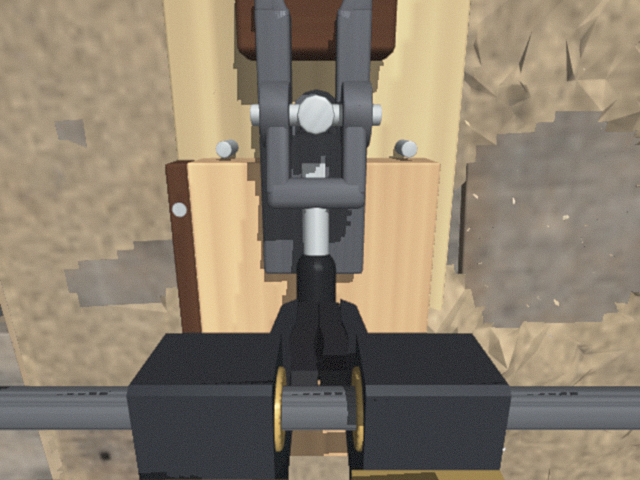

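The lever is down over the strap: the bar runs from the axle (315,113) to the black grip (316,265), at about 10–12° above level. I'll press further to be sure it is at its stop.

Request:
send_rows:
  plan: "-0.001 0 0.002 0 0 0 -1;-0.001 0 0.004 0 0 0 -1;-0.001 0 0.006 0 0 0 -1;-0.001 0 0.008 0 0 0 -1;-0.001 0 0.008 0 0 0 -1;-0.001 0 0.008 0 0 0 -1"

```text
t: 11.25
eef_pos: [0.5211, -0.2467, 0.0948]
tool_rot: [[0.056, 0.998, 0.004], [0.998, -0.056, 0.005], [0.005, 0.003, -1.0]]
ft_force: [-13.2, 9.6, 46.1]
opening: 0.006
finger_force: 23.1
```

Request:
send_rows:
  plan: "0 0 0.002 0 0 0 -1;0 0 0.002 0 0 0 -1;0 0 -0.01 0 0 0 -1;0 0 -0.05 0 0 0 -1;0 0 -0.1 0 0 0 -1;-0.03 0 -0.15 0 0 0 -1;-0.06 0 -0.15 0 0 0 -1;-0.06 0 -0.15 0 0 0 -1;-0.06 0 -0.15 0 0 0 -1"

```text
t: 12.15
eef_pos: [0.5166, -0.3075, 0.2401]
tool_rot: [[0.057, 0.998, 0.001], [0.998, -0.057, 0.002], [0.002, 0.001, -1.0]]
ft_force: [-0.5, 0.0, 0.7]
opening: 0.007
finger_force: 0.0
```

Run:
```python
from lev import *
c=snap("wrist","wrist6")
s=cloud(c).reshape(-1,3); s=s[~np.isnan(s[:,0])]
J=np.c_[(s[:,:2]-stud)@ex,(s[:,:2]-stud)@ey,s[:,2]]
# ridge of bar and of grip: top height per 5 mm, near the centre line
for r,t in (((-.05,-.03),.005),((-.1,-.06),.008)):
    m=(J[:,2]>.065)&(J[:,2]<.12)&(abs(J[:,1]+.002)<.012)&(J[:,0]>r[0])&(J[:,0]<r[1])
    b=((J[m,0]-r[0])/.004).astype(int); X=[];Z=[]
    for i in set(b): X.append(J[m,0][b==i].mean()); Z.append(np.percentile(J[m,2][b==i],97))
    g=np.polyfit(X,Z,1); print("slope deg",np.degrees(np.arctan(-g[0])), "elev from axle", [np.degrees(np.arctan2(z-t-.0733,-x)).round(1) for x,z in zip(X,Z)])
m=(abs(J[:,2]-.057)<.004)&(J[:,0]<-.03)&(J[:,0]>-.12)&(abs(J[:,1])<.04); print("strap",np.percentile(J[m],[.5,99.5],0),np.median(J[m,2]))
b=(abs(J[:,2]-.043)<.004)&(J[:,0]<-.01)&(J[:,0]>-.25)&(abs(J[:,1])<.075); print("board",cv2.minAreaRect((stud+J[b][:,:1]*ex+J[b][:,1:2]*ey).astype(np.float32)))
```

```text
12.15 [ 0.51660901 -0.30745678  0.24009262] 0.007078092193733277 [-0.46449347  0.03285403  0.73292619]
slope deg 3.6252010108037123 elev from axle [np.float64(10.3), np.float64(10.4), np.float64(10.3), np.float64(10.5), np.float64(14.4)]
slope deg 9.89162774412734 elev from axle [np.float64(9.9), np.float64(10.3), np.float64(10.3), np.float64(10.2), np.float64(10.4), np.float64(10.3), np.float64(10.3), np.float64(10.3), np.float64(10.4), np.float64(10.2)]
strap [[-0.07190743 -0.02265476  0.05394438]
 [-0.03128174  0.02386012  0.05838334]] 0.05644032137993499
board ((0.5175372362136841, -0.27474504709243774), (0.16939249634742737, 0.12029610574245453), 86.74982452392578)
```

The lever lies at 10° above level, which is its locked stop. The strap is home with its nose at -72 mm, and the board has not moved.

```bash
python3 -c "
from workcell import *
print(finish_job())"
```

```text
the job is handed in; nothing more can be done
None
```

The job is handed in and should pass, though no verdict came back: the strap is home on the stud, the cam lever is at its locked stop (about 10° above level), and the board stayed where it was. I didn't measure the clamping force or re-measure the bystanders.

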